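Probe the test pad under a shield cover

TASK

Lift the steel shield cover out of its cavity on the sloping circuit board and set it down, right way up, in the orange tray. Then take the red probe from its stand and hold its gold tip on the white-ringed gold test pad, with the probe square to the sloping board and its spring tip pressed lightly, about half-way in and never driven hard against the board. Finish while still holding the probe there, and leave everything else on the bench where it is.

Things in the scene. Friction and masses are not known exactly. Their poses are not given: they have to be found in the camera images.
- board: Sloping dark blue circuit board, 170 x 150 mm, fixed on its jig, chips at most 3 mm high. Origin: centre of its upper face, 55 mm above the bench. z stands square out of that face, x runs up the slope away from the robot; the slope is 0.35 rad (20 degrees), so z leans back towards the robot. The cavity at its middle is 50 (x) x 38 (y) mm inside, within a black rim 6 mm wide and 4 mm high.
- pad (a point): The marked spot: a round gold test pad 10 mm across in a white ring, on the floor of the cavity (the board's upper face), at board x +9, y -7 mm. The point is its centre, its axes are the board's. The cover hides it at first. The small silver pads beside it are not it.
- cover_mid (a point): Shield cover: a pressed bright-steel box, open underneath, 46 (x) x 34 (y) x 24 (z) mm, 30 to 60 g, sitting in the board's cavity with 2 mm play all round, sloping with the board; it sticks out 20 mm above the rim. The point is its centre, 12 mm above its foot; z is up through its closed top, x along its long side.
- tray: Orange open parts tray, 130 (x) x 120 (y) mm outside, 18 mm high, walls 4 mm and floor 4 to 5 mm thick, fixed flat on the bench, left or right of the jig. Origin: centre of its underside.
- stand: The probe's stand: a dark steel round foot 72 mm across with a tube 40 mm across, 60 mm high, open at the top (bore 18 mm), fixed on the bench on the other side of the jig from the tray. Origin: centre of its underside.
- probe_grip (a point): Red probe, 70 g, upright in the stand. The point is the centre of its square handle (16 x 16 mm, 70 mm long), 101 mm above the bench; z runs up the handle, x and y are square to its flats. Under the handle a black collar 28 mm across and 6 mm high rests on the stand; below it a nose 12 mm across, 30 mm long, then the spring tip. It comes clear of the stand when lifted 50 mm.
- probe_tip (a point): The end of the probe's gold spring tip (rounded, 4.8 mm across). Fully out, it is 88 mm below the centre of the handle, on the handle's axis.
- plunger (a joint): How far the spring tip is pressed into the probe, in m: 0 fully out, 0.012 fully in. The spring is soft: about 0.25 N for each mm, 0.25 N to start and about 3.2 N fully in.
- phone: A phone, a flat slab 152 x 73 x 8 mm lying on the bench nearest the robot, dark glass face up in a blue frame. Bystander. Origin: centre of its underside.
- panel: A light blue phone back panel, 150 x 72 x 5 mm, lying flat beyond the jig. Bystander. Origin: centre of its underside.
- battery: A flat grey battery, 75 x 50 x 7 mm, beyond the jig to the robot's left. Bystander. Origin: centre of its underside.
- screw_jar: A small clear round jar, 44 mm across and 50 mm high, beyond the jig to the robot's right. Bystander. Origin: centre of its underside.
- driver: A green-handled screwdriver, 150 mm long, lying beyond the jig. Bystander.
- meter: A grey hand multimeter with a dial, 160 x 80 x 40 mm, lying at the robot's right. Bystander. Origin: centre of its underside.
Mind the look-alikes: they are no part of the job. Leave any blue or purple look-alike of the tray alone.

How it is judged:
By the outcome, as a careful person would: the job done as asked, in the order asked, and still so for the second after the job is handed in, while the arm keeps its last pose, push and grip.
It also fails if it takes over 51 s, if anything falls off the work surface, if the arm or the gripper's body presses on something with over 40 N, if the wrist force passes 120 N, or if a joint passes its speed limit or range.

ROBOT

A 7-joint arm with a two-finger parallel gripper is mounted at the origin on the work surface. World frame = base frame: x ahead of the robot, y to its left, z up, the work surface at z = 0. Lengths are in mm, angles in rad, forces in N, time in s.
With the tool pointing down it reaches from about 400 to 850 mm from the base axis. Payload 10.4 kg.
Tool frame: the origin (TCP) lies between the finger pads; the fingertips stand 11 mm ahead of it and the grasp point (between the pads) lies 8 mm behind it; z points along the fingers, x is the direction in which the jaws open and shut, and the axes are right-handed (so a half turn about z gives the same grasp; the last joint's range is limited). The gripper opens to 85 mm and grips with 20 to 120 N. Pads are 22 mm wide; open, the fingers measure 114 mm over their backs; the gripper's body (76 mm by 85 mm) begins 54 mm behind the grasp point. The pads swing forward as they close: fully open they stand 13 mm farther back than shut.
Start: joints at [1.18, 0.332, -0.065, 1.46, 0.022, 1.35, -0.088], TCP at [224.749, -583.213, 242.338] pointing down, gripper open.
Joint ranges: [-2.6, 2.6], [-0.5, 2.12], [-1.47, 1.34], [0.16, 2.42], [-1.27, 4.41], [0.06, 2.06], [-2.6, 2.6]. Speed limits (rad/s): [2.22, 2.22, 2.79, 2.79, 3.14, 3.14, 3.14].

INTERFACE

Orientations are given as a unit quaternion [x, y, z, w].
In Python, from station import manip, get_image, ticket gives the robot as it stands. The module is installed in compiled form; this text tells all that it offers.
- The arm moves only by the tool drive_tool, never from a script. Its arguments are lists of equal length, an entry for each row: "translation": the shift along the tool's x, y, z in m, a list of three; "turn": the turn about the tool's z in rad; "hand": the opening, from -1 (shut) to 1 (fully open). In form: {"translation": [[x, y, z], ...], "turn": [turn, ...], "hand": [hand, ...]}. A call has 1 to 12 rows; each row shifts and turns the commanded pose from where the row before left it, along the tool's axes as they then stand; what a row does not reach is not made up. A row lasts 1/10 s, in which the tool goes at most 50 mm and 8.59 degrees, less where a joint would pass 70% of its speed; a pose out of reach is approached as far as the arm can. A call with a gripper value outside its range is refused whole. The fingers move at their own pace and stop on an object; "squeeze" is the grip in N (left out, the last holds). Time passes only in rows, so rows that do not move let the fingers close. It gives the time, the measured TCP pose, the force and the opening at its end, in the units of the state.
- manip.get_obs(): the state, without advancing time (a new reading comes with each control period).
- get_image(name): name is "side" or "top"; returns a dict with "color" (400x640x3 uint8, red, green, blue), "depth" (400x640 float32, mm along the optical axis (not along the pixel's ray), 0 where there is no reading), "vfov" (degrees; the focal length in pixels is half the picture's height over the tangent of half this angle, whatever the lens; pixels are square), "cx", "cy" (the principal point, pixels), "view" (4x4, takes a point from world to camera coordinates). Camera axes: x right, y up, looking along -z (the intrinsics and any distortion apply to the point x, -y, -z); pixel columns grow to the right and rows downward; lengths in mm; the calibration is good to about 2 mm. A picture is of the moment at which its call begins.
- ticket.hand_in(): hands the job in, once; it reports no verdict.
The state is a dict: "clock": time; "q": joint angles; "qvel": joint speeds; "joint_torque": joint torques, N m; "eef_pos": TCP position; "orientation": TCP orientation; "ft_force": force on the tool from outside, world axes, zero at the start; "ft_torque": the same for the moment, N m; "width": finger opening in mm.
Only numpy, scipy, OpenCV 4.12 (cv2) and the standard library are available. Lean on these libraries where they do the work, as an engineer would, in place of code of your own. Each camera call takes 0.05 s, during which the arm holds its last target.

## Working session

There is one attempt and no reset: what is moved stays moved. The work goes in short steps, Python scripts to look and compute and a tool call to move; the robot and the scene stay as the last step left them, time stands still between calls to the robot, and variables do not carry over. Pictures are saved under pics/ and viewed, and the job is handed in when it is done.

Besides the shell and the picture viewer there is one more tool, called after "Call:" as name(argument=value, ...) on one line, values as JSON. drive_tool: Moves the arm, as the interface text tells. Its arguments: {"type":"object","properties":{"translation":{"type":"array"},"turn":{"type":"array"},"hand":{"type":"array"},"squeeze":{"type":"number"}},"required":["translation","turn","hand"]}

```bash
mkdir -p pics; ls; cat > h.py <<'E'
import numpy as np, cv2
from station import manip, get_image, ticket
from scipy.spatial.transform import Rotation as R
def snap(n,fn=None):
    im=get_image(n)
    if fn: cv2.imwrite('pics/'+fn,im['color'][:,:,::-1]); 
    np.savez('last_%s.npz'%n,**im)
    return im
def load(n): return dict(np.load('last_%s.npz'%n))
def f_(im): return im['color'].shape[0]/2/np.tan(np.radians(float(im['vfov']))/2)
def world(im,u,v,d=None):
    f=f_(im); V=im['view']
    if d is None: d=im['depth'][int(v),int(u)]
    p=np.array([(u-im['cx'])/f*d,-(v-im['cy'])/f*d,-d])
    return V[:3,:3].T@(p-V[:3,3])
def cloud(im):
    f=f_(im);V=im['view'];h,w=im['depth'].shape
    u,v=np.meshgrid(np.arange(w),np.arange(h));d=im['depth']
    p=np.stack([(u-im['cx'])/f*d,-(v-im['cy'])/f*d,-d],-1)
    return (p-V[:3,3])@V[:3,:3]
def ray(im,u,v,z):
    V=im['view'];c=-V[:3,:3].T@V[:3,3];p=world(im,u,v,100.);d=p-c
    return c+d*(z-c[2])/d[2]
def proj(im,p):
    V=im['view'];q=V[:3,:3]@np.asarray(p,float)+V[:3,3];f=f_(im)
    return im['cx']+f*q[0]/-q[2], im['cy']-f*q[1]/-q[2]
E
python3 - <<'E'
from h import *
for n in('side','top'):
    im=snap(n,n+'0.png'); print(n,im['vfov'],im['cx'],im['cy'],im['view'].tolist(),[k for k in im])
print(manip.get_obs())
E
```

```text
pics
side 52.97228367135945 313.1931587720529 197.56993325376848 [[0.9968318220799366, -0.07606091785878434, -0.02326059464573313, -492.19637899529334], [0.06466214162497588, 0.6046729629422, 0.7938447047925512, -131.28360309306677], [-0.0463155041996242, -0.7928337433921315, 0.6076755132548574, -1224.750405117812], [0.0, 0.0, 0.0, 1.0]] ['color', 'depth', 'vfov', 'cx', 'cy', 'view']
top 46.35928363757436 327.94284508734813 195.67456601426102 [[0.01898965949100029, -0.9997545270624195, -0.011413958586480968, 47.767494946928736], [0.9928631374197951, 0.017511965596880043, 0.11796661143668934, -501.41019014535345], [-0.11773777297595288, -0.013572644515042984, 0.9929519626525399, -1666.7385169796066], [0.0, 0.0, 0.0, 1.0]] ['color', 'depth', 'vfov', 'cx', 'cy', 'view']
{'clock': 0.1, 'q': array([ 1.18042591,  0.33281423, -0.06470606,  1.460846  ,  0.02161006,
        1.34987318, -0.08847759]), 'qvel': array([ 0.00089254, -0.00245894, -0.00079494, -0.00164065,  0.00046606,
       -0.00035605,  0.00074924]), 'joint_torque': array([ 1.17702177e-03, -6.26745272e+01,  4.87317285e-02, -3.92428279e+01,
        1.61556905e-02,  6.97712196e-03, -8.69084874e-05]), 'eef_pos': array([ 224.5980234 , -582.91959691,  241.59743225]), 'orientation': array([ 8.24494188e-01, -5.65870079e-01, -5.30226649e-04, -3.26063532e-04]), 'ft_force': array([-0.19250978,  0.61542689, -0.02794096]), 'ft_torque': array([-0.02163803,  0.02529274, -0.05082622]), 'width': 85.13961998509242}
```

View pics/side0.png

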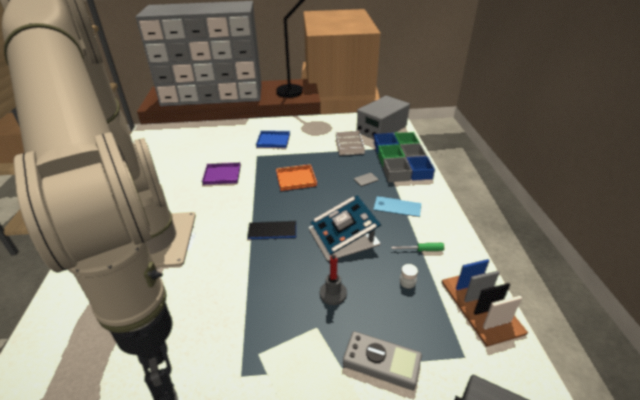

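View pics/top0.png

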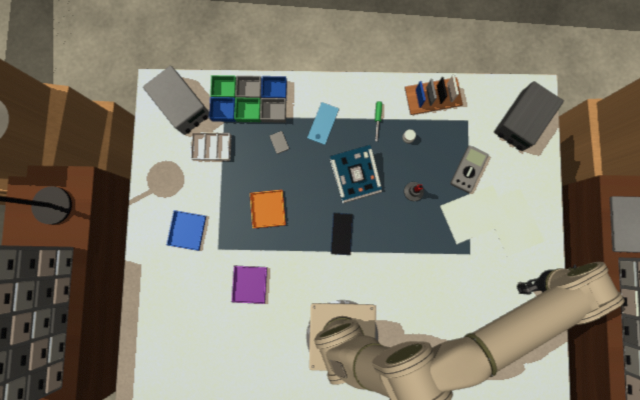

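```bash
python3 - <<'E'
from h import *
for n,box in(('top',(320,135,440,215)),('side',(290,175,400,315))):
    im=load(n);x0,y0,x1,y1=box
    c=im['color'][y0:y1,x0:x1,::-1]; s=min(800//c.shape[1],600//c.shape[0])
    cv2.imwrite(f'pics/{n}_crop.png',cv2.resize(c,None,fx=s,fy=s,interpolation=cv2.INTER_CUBIC)); print(n,s)
    V=im['view'];print('cam',-V[:3,:3].T@V[:3,3], 'f',f_(im))
    P=cloud(im)
    hsv=cv2.cvtColor(im['color'],cv2.COLOR_RGB2HSV)
    def rep(name,m):
        m=m&(im['depth']>0); k,l,st,ce=cv2.connectedComponentsWithStats(m.astype(np.uint8))
        for i in range(1,k):
            if st[i,4]>30:
                q=P[l==i]; print(name,st[i],ce[i].round(1),'med',np.median(q,0).round(1),'lo',np.percentile(q,2,0).round(1),'hi',np.percentile(q,98,0).round(1))
    H,S,Vv=hsv[...,0],hsv[...,1],hsv[...,2]
    rep('orange',(H>5)&(H<16)&(S>180)&(Vv>120))
    rep('red',((H<5)|(H>174))&(S>130)&(Vv>60))
    rep('blueboard',(H>95)&(H<115)&(S>140)&(Vv>40))
E
```

```text
top 6
cam [ 300.68652494   33.91439793 1714.68615894] f 467.09325348182165
orange [ 251  190   34   38 1066] [267.2 208.7] med [450.6 280.2   4. ] lo [390.6 223.5  -4.4] hi [513.6 336.2  20.4]
red [414 185   9   6  33] [417.5 187.8] med [ 522.9 -249.5  125.5] lo [ 516.9 -284.3   16. ] hi [ 534.1 -245.8  142.3]
blueboard [261  77  25  21 489] [273.4  86.8] med [914.7 271.2   5.8] lo [865.7 224.7  -4.3] hi [944.5 312.   46.5]
blueboard [417  82   8  24 112] [420.3  93.9] med [ 869.7 -269.9   85.3] lo [ 840.7 -279.1   39.6] hi [ 902.3 -263.   105.4]
blueboard [209  97  26  25 568] [222.3 108.5] med [827.4 460.5   7.2] lo [779.1 414.4  -6.1] hi [860.  502.   48.3]
blueboard [331 145  50  54 994] [354.8 171.2] med [592.9 -36.6  59.9] lo [ 501.7 -109.8   25.7] hi [668.1  30.2  86.1]
blueboard [ 168  212   37   38 1069] [186.2 230.3] med [366.8 574.6   4.1] lo [306.  515.6  -4.5] hi [426.7 632.6  17.9]
side 4
cam [ 442.4011597  -929.0767115   837.02084372] f 401.38103268440204
orange [278 166  37  24 594] [295. 177.] med [447.2 289.6   5.3] lo [391.1 216.1   1.4] hi [510.8 342.6  18.6]
red [330 258   8  22 123] [333.1 268. ] med [ 524.7 -261.5  107.5] lo [ 518.2 -264.4   68.3] hi [ 532.4 -253.2  137.6]
blueboard [257 132  32  15 416] [272.9 138.9] med [367.6 582.3   6.3] lo [308.6 509.8   1.9] hi [426.  640.   19.2]
blueboard [374 134  24  18 235] [384.6 139.3] med [824.5 500.7  27.5] lo [780.7 417.7   2.1] hi [859.3 509.2  46.5]
blueboard [408 157  25  22 414] [420.5 167.7] med [909.1 285.1  24.4] lo [866.1 221.4   2.2] hi [943.6 317.7  46.2]
blueboard [312 197  68  56 817] [343.8 223.3] med [590.  -44.2  54.8] lo [ 502.  -107.2   27. ] hi [664.3  28.4  82.7]
blueboard [458 261  30  28 361] [470.5 272.6] med [ 865.8 -277.6   72.4] lo [ 844.  -282.8   21.2] hi [ 903.9 -269.1   99. ]
```

View pics/top_crop.png

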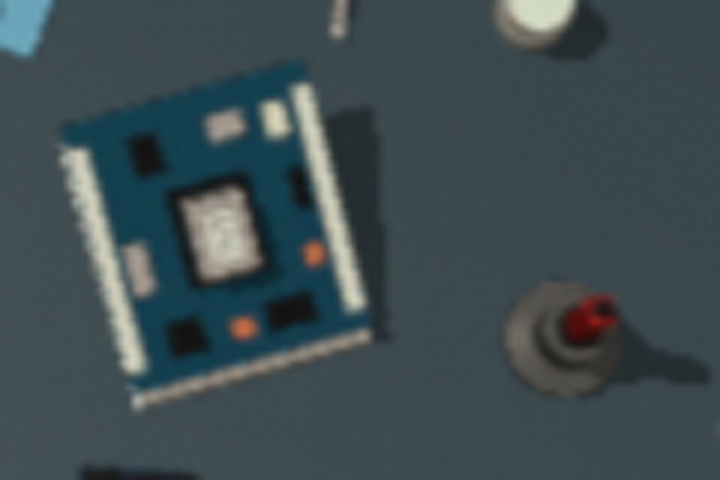

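View pics/side_crop.png

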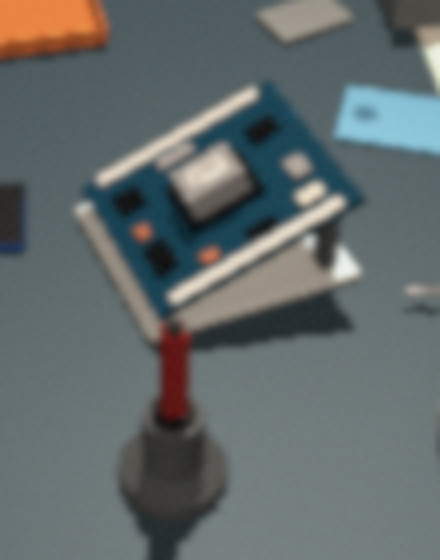

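```bash
cat > brd.py <<'E'
from h import *
def rayplane(im,uv,p0,n):
    V=im['view'];c=-V[:3,:3].T@V[:3,3];f=f_(im);uv=np.asarray(uv,float)
    d=np.stack([(uv[:,0]-im['cx'])/f,-(uv[:,1]-im['cy'])/f,-np.ones(len(uv))],1)@V[:3,:3]
    return c+d*(((p0-c)@n)/(d@n))[:,None]
E
python3 - <<'E'
from brd import *
for n in('top','side'):
    im=load(n);P=cloud(im);hsv=cv2.cvtColor(im['color'],cv2.COLOR_RGB2HSV);H,S,Vv=[hsv[...,i] for i in range(3)]
    m=((H>95)&(H<115)&(S>140)&(Vv>40)&(im['depth']>0))
    k,l,st,ce=cv2.connectedComponentsWithStats(m.astype(np.uint8))
    i=[i for i in range(1,k) if abs(P[l==i].mean(0)-[590,-40,57]).max()<30][0]
    mm=(l==i).astype(np.uint8)
    q=P[cv2.erode(mm,np.ones((3,3)))>0]
    for _ in range(5):
        c=q.mean(0);u,s,vt=np.linalg.svd(q-c);nn=vt[2]*np.sign(vt[2,2]);r=(q-c)@nn;q=q[abs(r)<3*np.std(r)+.5]
    print(n,'n',nn.round(3),'tilt',np.degrees(np.arccos(nn[2])).round(2),'yaw from normal',np.degrees(np.arctan2(-nn[1],-nn[0])).round(1),'std',r.std())
    hull=cv2.findContours(mm,cv2.RETR_EXTERNAL,cv2.CHAIN_APPROX_NONE)[0];hull=max(hull,key=len)[:,0]
    for yaw in [np.radians(15.)]:
        th=.35
        ex=np.array([np.cos(yaw)*np.cos(th),np.sin(yaw)*np.cos(th),np.sin(th)]);ey=np.array([-np.sin(yaw),np.cos(yaw),0]);ez=np.cross(ex,ey)
        p0=np.array([590,-40,55.]); p0=p0
        # plane height: known ez; offset from q
        off=np.median((q-p0)@ez);print('plane offset at (590,-40,55)',off)
        W=rayplane(im,hull,p0+ez*off,ez)-p0
        ab=np.stack([W@ex,W@ey],1).astype(np.float32)
        rct=cv2.minAreaRect(ab);print(rct); c=p0+ez*off+ex*rct[0][0]+ey*rct[0][1];print('centre',c.round(1))
        print('pcts x',np.percentile(ab[:,0],[1,99]),'y',np.percentile(ab[:,1],[1,99]))
    # dark/bright crops rect in upsampled
E
```

```text
top n [-0.322 -0.103  0.941] tilt 19.74 yaw from normal 17.8 std 3.6391591785875597
plane offset at (590,-40,55) 2.8429296466435066
((-5.711219787597656, -0.6603012084960938), (165.76187133789062, 145.20936584472656), 2.15146803855896)
centre [584.  -42.3  55.7]
pcts x [-89.61216934  78.64582191] y [-70.15381683  73.15802322]
side n [-0.327 -0.103  0.939] tilt 20.05 yaw from normal 17.4 std 1.5070610306756866
plane offset at (590,-40,55) 2.3136598255652863
((-6.358306884765625, -1.4663848876953125), (161.93978881835938, 142.99169921875), 2.165922164916992)
centre [583.8 -43.2  55. ]
pcts x [-87.75540924  75.17421188] y [-69.71339874  68.38843689]
```

```bash
python3 - <<'E'
from brd import *
yaw=np.radians(17.2);th=.35
ex=np.array([np.cos(yaw)*np.cos(th),np.sin(yaw)*np.cos(th),np.sin(th)]);ey=np.array([-np.sin(yaw),np.cos(yaw),0]);ez=np.cross(ex,ey)
p0=np.array([584.5,-42.7,55.])
s=8
for n in('top','side'):
    im=load(n);u,v=proj(im,p0+ez*10);u0,v0=int(u)-14,int(v)-14
    c=cv2.resize(im['color'][v0:v0+28,u0:u0+28],None,fx=s,fy=s,interpolation=cv2.INTER_CUBIC)
    hsv=cv2.cvtColor(c,cv2.COLOR_RGB2HSV)
    cov=((hsv[...,1]<90)&(hsv[...,2]>80)).astype(np.uint8)
    nb=((hsv[...,0]>92)&(hsv[...,0]<118)&(hsv[...,1]>120)&(hsv[...,2]>45)).astype(np.uint8)
    for nm,m,h in(('cover',cov,24),('rim',1-nb,4)):
        k,l,st,ce=cv2.connectedComponentsWithStats(m);i=l[14*s,14*s];mm=(l==i).astype(np.uint8)
        ct=max(cv2.findContours(mm,cv2.RETR_EXTERNAL,cv2.CHAIN_APPROX_NONE)[0],key=len)[:,0]
        uv=(ct+.5)/s-.5+[u0,v0]
        W=rayplane(im,uv,p0+ez*h,ez)-p0
        ab=np.stack([W@ex,W@ey],1).astype(np.float32)
        r=cv2.minAreaRect(ab);print(n,nm,st[i],np.round(r[0],1),np.round(r[1],1),round(r[2],1),'ext',ab.min(0).round(1),ab.max(0).round(1))
        cv2.drawContours(c,[ct[:,None]],-1,(0,255,0) if nm=='rim' else (255,0,0),1)
    cv2.imwrite(f'pics/{n}_cov.png',cv2.resize(c[:,:,::-1],None,fx=2,fy=2))
a=[cv2.imread(f'pics/{n}_cov.png') for n in('top','side')]
a=[cv2.resize(x,(400,400)) for x in a];cv2.imwrite('pics/cov.png',np.hstack(a))
E
```

```text
top cover [  67   66  105  124 9282] [-0.6  1.7] [52.  38.1] 0.1 ext [-26.6 -17.3] [25.4 20.8]
top rim [   48    47   140   153 15415] [-2.8  0. ] [64.5 52.1] 0.5 ext [-34.9 -26.1] [29.4 26.2]
side cover [    0     0   183   174 21729] [-3.  19.6] [ 55.5 103. ] 7.1 ext [-32.2 -31.3] [25.5 70.1]
side rim [    0     0   212   212 29510] [-0.2 31.3] [117.2  63.9] 86.1 ext [-34.6 -26. ] [30.4 90.8]
```

View pics/cov.png

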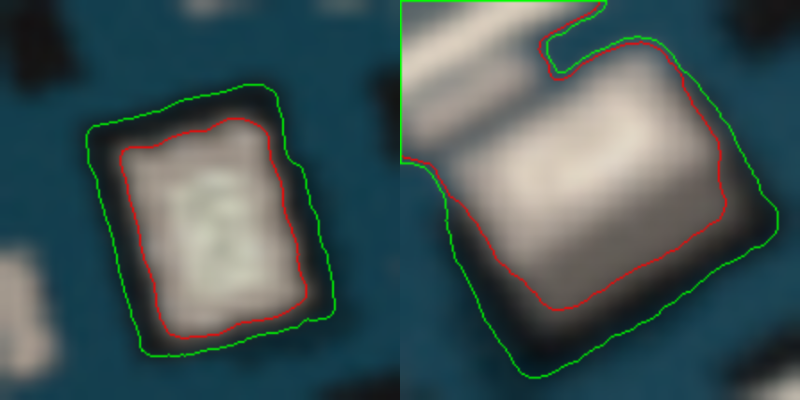

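Call:
drive_tool(translation=[[-0.015,-0.02,0],[-0.026,-0.036,0],[-0.026,-0.036,0],[-0.026,-0.036,0],[-0.026,-0.036,0],[-0.026,-0.036,0],[-0.026,-0.036,0],[-0.026,-0.036,0],[-0.026,-0.036,0],[-0.026,-0.036,0],[-0.026,-0.036,0],[-0.026,-0.036,0]], turn=[0,0,0,0,0,0,0,0,0,0,0,0.066], hand=[0.4,0.4,0.4,0.4,0.4,0.4,0.4,0.4,0.4,0.4,0.4,0.4], squeeze=30)

```text
clock: 1.3
eef_pos: [505.2, -151.2, 242.2]
orientation: [0.805, -0.593, -0.0, 0.0]
ft_force: [0.5, 0.3, -0.1]
width: 60.0
```

```bash
cat > go.py <<'E'
import sys
from h import *
o=manip.get_obs()
Rm=R.from_quat(o['orientation']).as_matrix()
x=Rm[:,0]
print('t',round(o['clock'],2),'pos',o['eef_pos'].round(1),'xang',np.degrees(np.arctan2(x[1],x[0])).round(2),'zax',Rm[:,2].round(4),'w',round(o['width'],1),'F',o['ft_force'].round(2))
a=[float(v) for v in sys.argv[1:]]
if len(a)>=3: print('tool delta mm',(Rm.T@(np.array(a[:3])-o['eef_pos'])).round(1))
if len(a)>3:
    d=np.degrees(np.arctan2(x[1],x[0]))-a[3]; print('turn',np.radians((d+180)%360-180).round(4))
E
python3 go.py 577.5 -45 240 -72.7
```

```text
t 1.3 pos [ 505.2 -151.2  242.2] xang -72.74 zax [-2.e-04 -2.e-04 -1.e+00] w 60.0 F [ 0.49  0.34 -0.06]
tool delta mm [ -79.9 -100.5    2.1]
turn -0.0007
```

Call:
drive_tool(translation=[[-0.024,-0.03,0.02],[-0.026,-0.033,0.03],[-0.02,-0.025,0.04],[-0.009,-0.012,0.038],[0,0,0.004],[0,0,0]], turn=[0,0,0,0,0,0], hand=[0.4,0.4,0.4,0.4,0.4,0.4])

```text
clock: 1.9
eef_pos: [574.8, -49.6, 111.5]
orientation: [0.805, -0.593, -0.001, 0.001]
ft_force: [-0.0, -1.2, 0.1]
width: 60.1
```

```bash
python3 go.py 577.5 -45 72 -72.7; python3 - <<'E'
from h import *
im=snap('side');c=im['color'][140:260,270:430,::-1];t=snap('top')['color'][130:230,300:410,::-1]
cv2.imwrite('pics/a1.png',np.hstack([cv2.resize(c,(480,360),interpolation=2),cv2.resize(t,(320,360))]))
E
```

```text
t 1.9 pos [574.8 -49.6 111.5] xang -72.69 zax [-2.4e-03  2.0e-04 -1.0e+00] w 60.1 F [-0.04 -1.17  0.06]
tool delta mm [-3.5 -4.1 39.5]
turn 0.0002
```

View pics/a1.png

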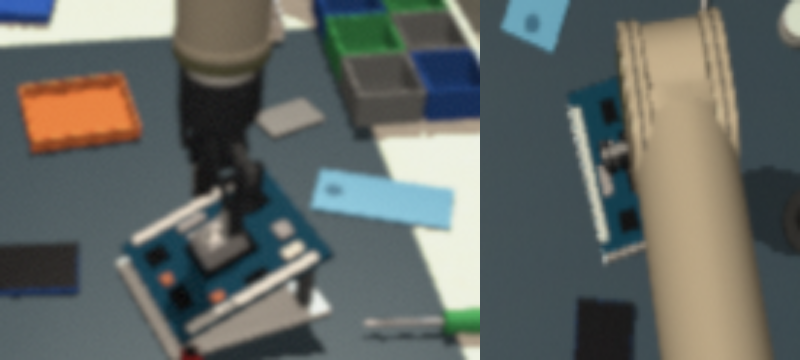

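Call:
drive_tool(translation=[[-0.0035,-0.004,0.01],[0,0,0.012],[0,0,0.008],[0,0,0.005],[0,0,0.003],[0,0,0]], turn=[0,0,0,0,0,0], hand=[0.4,0.4,0.4,0.4,0.4,0.4])

```text
clock: 2.6
eef_pos: [578.1, -44.9, 73.8]
orientation: [0.805, -0.593, -0.0, 0.0]
ft_force: [-0.5, -0.4, -0.4]
width: 59.9
```

```bash
python3 go.py 577.5 -45 72 -72.7
```

```text
t 2.6 pos [578.1 -44.9  73.8] xang -72.71 zax [-6.e-04 -0.e+00 -1.e+00] w 59.9 F [-0.52 -0.43 -0.4 ]
tool delta mm [-0.1  0.6  1.8]
turn -0.0002
```

Call:
drive_tool(translation=[[0,0,0],[0,0,0],[0,0,0],[0,0,0],[0,0,0]], turn=[0,0,0,0,0], hand=[0.0,-0.2,-0.5,-0.5,-0.5], squeeze=30)

```text
clock: 3.1
eef_pos: [578.2, -43.3, 74.8]
orientation: [0.806, -0.592, -0.0, -0.001]
ft_force: [-3.4, 4.4, 3.5]
width: 33.3
```

```bash
python3 go.py 577.5 -45 72 -72.7
```

```text
t 3.1 pos [578.2 -43.3  74.8] xang -72.65 zax [-0.      0.0013 -1.    ] w 33.3 F [-3.4   4.39  3.47]
tool delta mm [1.4 1.2 2.8]
turn 0.0009
```

Call:
drive_tool(translation=[[0,0.0014,-0.0038],[0,0.0017,-0.0047],[0,0.0034,-0.0094],[0,0.005,-0.0141],[0,0,-0.03],[0,0,-0.03],[0,0,0]], turn=[0,0,0,0,0,0,0], hand=[-0.5,-0.5,-0.5,-0.5,-0.5,-0.5,-0.5])

```text
clock: 3.8
eef_pos: [569.5, -48.6, 171.9]
orientation: [0.805, -0.593, 0.004, -0.002]
ft_force: [-0.1, 0.9, 0.4]
width: 33.3
```

```bash
python3 go.py 450 280 166; python3 - <<'E'
from h import *
im=snap('side');c=im['color'][120:260,270:430,::-1]
cv2.imwrite('pics/a2.png',cv2.resize(c,(640,560),interpolation=2))
E
```

```text
t 3.8 pos [569.5 -48.6 171.9] xang -72.74 zax [ 0.0078 -0.0015 -1.    ] w 33.3 F [-0.15  0.87  0.37]
tool delta mm [-349.3   16.6    4.4]
```

View pics/a2.png

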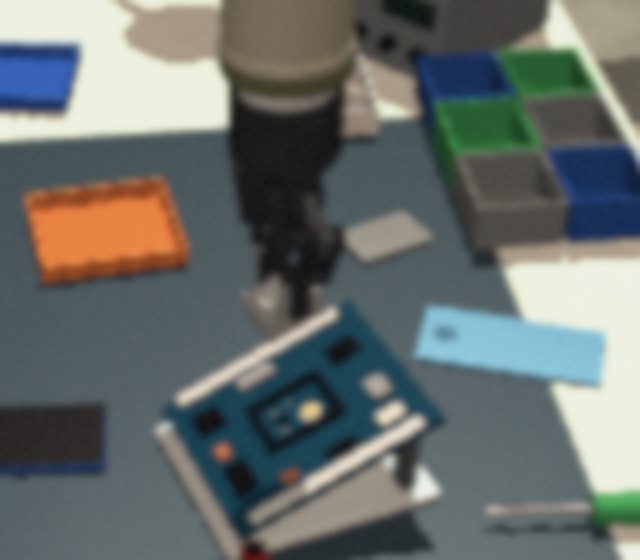

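Call:
drive_tool(translation=[[-0.03,0.001,0],[-0.044,0.002,0],[-0.046,0.002,0],[-0.046,0.002,0],[-0.046,0.002,0],[-0.046,0.002,0.01],[-0.043,0.002,0.02],[-0.03,0.003,0.03],[-0.018,0,0.03],[0,0,0.02],[0,0,0]], turn=[0,0,0,0,0,0,0,0,0,0,0], hand=[-0.5,-0.5,-0.5,-0.5,-0.5,-0.5,-0.5,-0.5,-0.5,-0.5,-0.5])

```text
clock: 4.95
eef_pos: [446.1, 279.2, 53.4]
orientation: [0.806, -0.592, -0.001, 0.003]
ft_force: [-0.8, 0.0, -0.3]
width: 33.4
```

```bash
python3 go.py 451 280 38; python3 - <<'E'
from h import *
im=snap('side');c=im['color'][120:220,240:340,::-1]
cv2.imwrite('pics/a3.png',cv2.resize(c,(600,600),interpolation=2))
E
```

```text
t 4.95 pos [446.1 279.2  53.4] xang -72.64 zax [-0.0048 -0.0027 -1.    ] w 33.4 F [-0.79  0.01 -0.34]
tool delta mm [ 0.6 -5.  15.4]
```

View pics/a3.png

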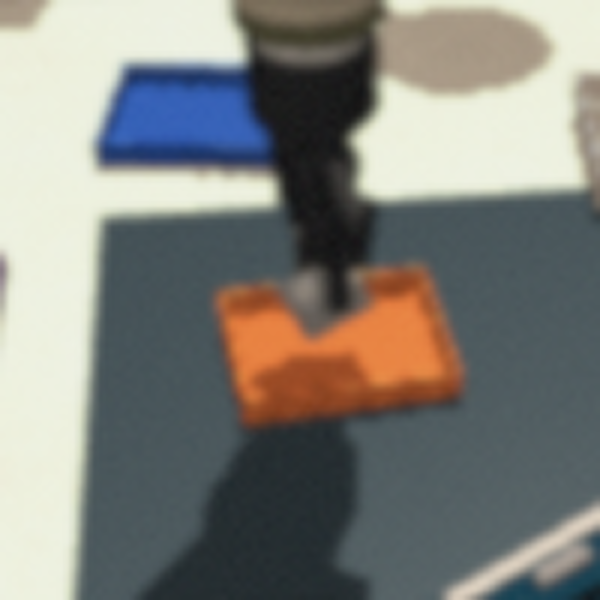

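Call:
drive_tool(translation=[[0,-0.005,0.008],[0,0,0.008],[0,0,0.004],[0,0,0.003],[0,0,0.002]], turn=[0,0,0,0,0], hand=[-0.5,-0.5,-0.5,-0.5,-0.5], squeeze=20)

```text
clock: 5.5
eef_pos: [453.3, 281.7, 31.3]
orientation: [0.805, -0.593, 0.0, -0.0]
ft_force: [-0.6, -2.2, 12.8]
width: 33.3
```

```bash
python3 go.py 451 280 26
```

```text
t 5.5 pos [453.3 281.7  31.3] xang -72.72 zax [ 5.e-04 -1.e-04 -1.e+00] w 33.3 F [-0.65 -2.17 12.8 ]
tool delta mm [0.9 2.7 5.3]
```

Call:
drive_tool(translation=[[0,0,0.0015],[0,0,0.0015],[0,0,0.001]], turn=[0,0,0], hand=[-0.5,-0.5,-0.5])

```text
clock: 5.8
eef_pos: [455.3, 282.3, 29.3]
orientation: [0.805, -0.593, 0.001, -0.002]
ft_force: [1.9, -3.2, 16.4]
width: 33.2
```

```bash
python3 go.py 451 280 26; python3 - <<'E'
from h import *
im=snap('side');c=im['color'][120:220,240:340,::-1]
cv2.imwrite('pics/a4.png',cv2.resize(c,(600,600),interpolation=2))
E
```

```text
t 5.8 pos [455.3 282.3  29.3] xang -72.74 zax [ 0.0045  0.0011 -1.    ] w 33.2 F [ 1.92 -3.16 16.38]
tool delta mm [1.  4.8 3.3]
```

View pics/a4.png

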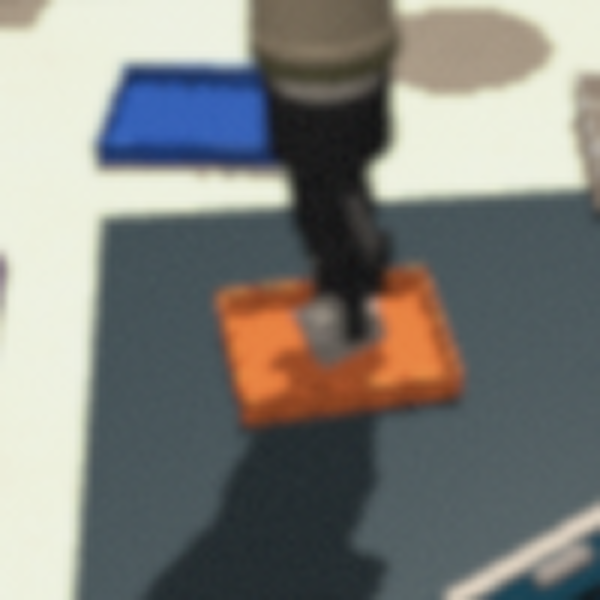

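Call:
drive_tool(translation=[[0,0,0],[0,0,0],[0,0,0],[0,0,0],[0,0,-0.02],[0,0,-0.04],[0,0,-0.045],[0,0,-0.045]], turn=[0,0,0,0,0,0,0,0], hand=[-0.1,0.1,0.2,0.2,0.2,0.2,0.2,0.2])

```text
clock: 6.65
eef_pos: [452.5, 281.6, 178.6]
orientation: [0.806, -0.593, -0.0, 0.0]
ft_force: [1.2, 1.0, 0.4]
width: 51.1
```

```bash
python3 go.py 524 -258 200; python3 - <<'E'
from h import *
im=snap('side');c=im['color'][150:210,260:340,::-1]
cv2.imwrite('pics/a5.png',cv2.resize(c,(640,480),interpolation=2))
P=cloud(im)
m=(P[...,0]>400)&(P[...,0]<505)&(P[...,1]>232)&(P[...,1]<330)&(P[...,2]>14)&(P[...,2]<50)
print(m.sum(),P[m].mean(0),P[m].min(0),P[m].max(0))
c=im['color'][190:260,300:390,::-1]
cv2.imwrite('pics/a5b.png',cv2.resize(c,(720,560),interpolation=2))
E
```

```text
t 6.65 pos [452.5 281.6 178.6] xang -72.68 zax [-8.e-04 -2.e-04 -1.e+00] w 51.1 F [1.24 0.97 0.45]
tool delta mm [536.4  92.4 -21.4]
115 [459.44510948 278.29915172  25.59270377] [410.11063545 258.99142973  14.31151786] [485.83934943 329.74307096  32.2041909 ]
```

View pics/a5.png

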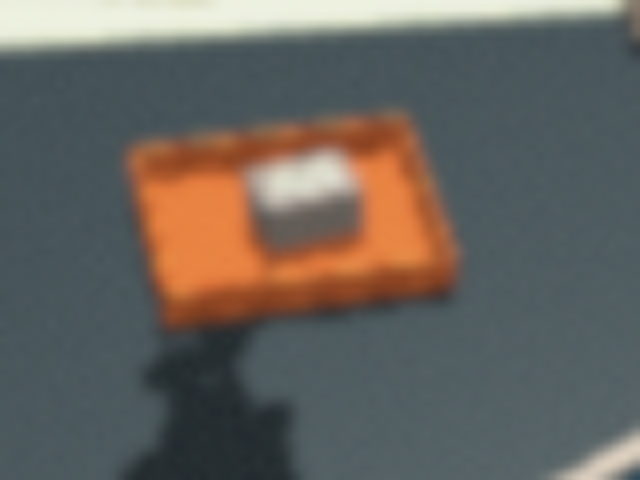

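View pics/a5b.png

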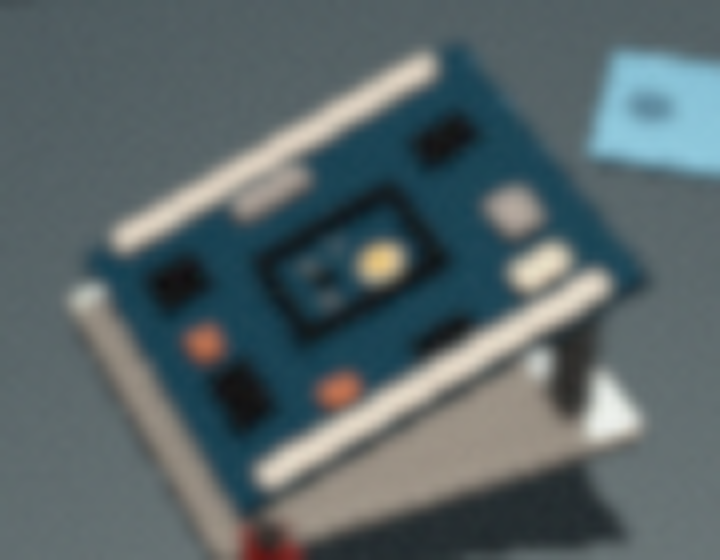

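```bash
python3 - <<'E'
from brd import *
yaw=np.radians(17.3);th=.35
ex=np.array([np.cos(yaw)*np.cos(th),np.sin(yaw)*np.cos(th),np.sin(th)]);ey=np.array([-np.sin(yaw),np.cos(yaw),0]);ez=np.cross(ex,ey)
O=np.array([582.4,-43.4,55.])
tiles=[]
s=8
for n in('top','side'):
    im=snap(n) if n=='top' else load(n)
    # gold pad
    u,v=proj(im,O+ex*9-ey*7);print(n,'pred pad px',u,v)
    u0,v0=int(u)-14,int(v)-14
    c=cv2.resize(im['color'][v0:v0+28,u0:u0+28],None,fx=s,fy=s,interpolation=cv2.INTER_CUBIC)
    hsv=cv2.cvtColor(c,cv2.COLOR_RGB2HSV)
    g=((hsv[...,0]>10)&(hsv[...,0]<35)&(hsv[...,1]>60)&(hsv[...,2]>120)).astype(np.uint8)
    k,l,st,ce=cv2.connectedComponentsWithStats(g)
    for i in range(1,k):
        if st[i,4]>60:
            uv=(ce[i]+.5)/s-.5+[u0,v0];W=rayplane(im,[uv],O,ez)[0]
            print(' gold',st[i],uv.round(2),W.round(1),'board',((W-O)@ex).round(1),((W-O)@ey).round(1))
    # rim
    nb=((hsv[...,2]<42)).astype(np.uint8)
    k,l,st,ce=cv2.connectedComponentsWithStats(nb);i=1+np.argmax(st[1:,4]);mm=(l==i).astype(np.uint8)
    ct=max(cv2.findContours(mm,cv2.RETR_EXTERNAL,cv2.CHAIN_APPROX_NONE)[0],key=len)[:,0]
    W=rayplane(im,(ct+.5)/s-.5+[u0,v0],O+ez*4,ez)-O
    print(' rim',cv2.minAreaRect(np.stack([W@ex,W@ey],1).astype(np.float32)))
    cv2.drawContours(c,[ct[:,None]],-1,(0,255,0),1)
    tiles.append(cv2.resize(c[:,:,::-1],(390,390)))
    # probe red
    u,v=proj(im,[524,-258,100]);u0,v0=int(u)-20,int(v)-20
    raw=im['color'][v0:v0+40,u0:u0+40]
    c=cv2.resize(raw,None,fx=s,fy=s,interpolation=cv2.INTER_CUBIC)
    cv2.imwrite(f'pics/p_{n}.png',cv2.resize(c[:,:,::-1],(390,390)))
    hsv=cv2.cvtColor(c,cv2.COLOR_RGB2HSV)
    r=(((hsv[...,0]<6)|(hsv[...,0]>172))&(hsv[...,1]>120)&(hsv[...,2]>50)).astype(np.uint8)
    ys,xs=np.nonzero(r);pts=np.stack([xs,ys],1).astype(np.float32)
    print(' red rect',cv2.minAreaRect(pts),'origin',u0,v0,'ext',xs.min()/s+u0,xs.max()/s+u0,ys.min()/s+v0,ys.max()/s+v0)
    for z in (136,101,66):
        print('   pred of 524,-258 at',z,np.round(proj(im,[524,-258,z]),2))
    m=(xs.mean()/s+u0-.5,ys.mean()/s+v0-.5);print('  centroid',m,'on z=101',ray(im,*m,101).round(1))
cv2.imwrite('pics/b.png',np.hstack(tiles)); cv2.imwrite('pics/p.png',np.hstack([cv2.imread(f'pics/p_{n}.png') for n in('top','side')]))
E
```

```text
top pred pad px 357.42231236455785 169.808108129364
 gold [101 111  31  26 605] [357.07 169.92] [592.1 -46.3  58.1] board 9.0 -5.7
 rim ((-0.3594226837158203, 0.9613990783691406), (62.966758728027344, 48.9575080871582), 0.5215263962745667)
 red rect ((160.76028442382812, 159.52740478515625), (50.21065902709961, 67.53274536132812), 69.44395446777344) origin 398 168 ext 414.0 422.625 184.5 191.375
   pred of 524,-258 at 136 [420.22 186.75]
   pred of 524,-258 at 101 [418.36 188.13]
   pred of 524,-258 at 66 [416.58 189.45]
  centroid (np.float64(417.58977138352384), np.float64(187.60026606227828)) on z=101 [ 525.8 -255.3  101. ]
side pred pad px 347.48629457231635 223.3102665335871
 gold [ 99  94  34  31 863] [347.08 222.26] [592.  -43.1  58.4] board 9.8 -2.6
 rim ((-0.6033096313476562, 1.132547378540039), (49.8657112121582, 60.21957778930664), 89.66033935546875)
 red rect ((171.79931640625, 164.4185028076172), (61.66142654418945, 179.6175994873047), 2.12109637260437) origin 312 248 ext 329.875 337.625 257.25 279.75
   pred of 524,-258 at 136 [332.64 258.27]
   pred of 524,-258 at 101 [332.55 268.3 ]
   pred of 524,-258 at 66 [332.47 277.9 ]
  centroid (np.float64(333.04955408515536), np.float64(268.0904056386651)) on z=101 [ 525.3 -257.4  101. ]
```

View pics/b.png

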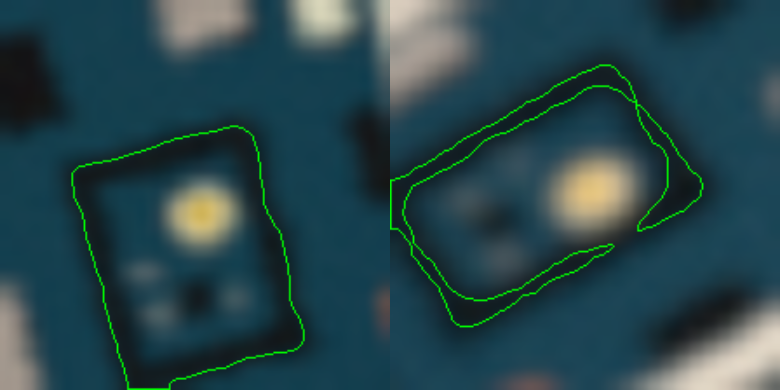

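View pics/p.png

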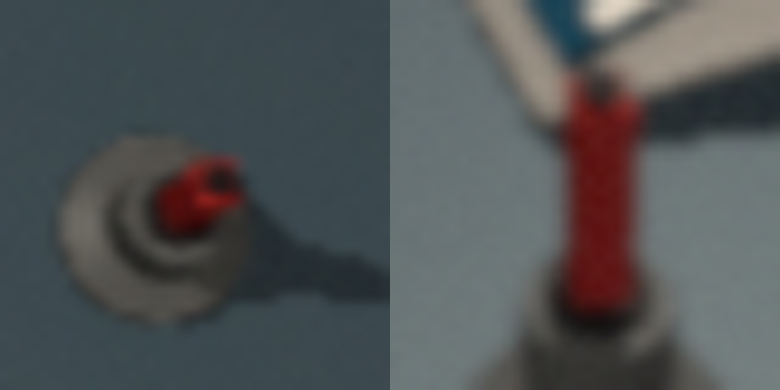

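Call:
drive_tool(translation=[[0.03,0.005,-0.005],[0.046,0.008,0],[0.048,0.008,0],[0.048,0.008,0],[0.048,0.008,0],[0.048,0.008,0],[0.048,0.008,0],[0.048,0.008,0],[0.048,0.008,0],[0.048,0.008,0],[0.042,0.007,0],[0.025,0.005,0]], turn=[0,0,0,0,0,0,0,0,0,0,0,0], hand=[0.2,0.2,0.2,0.2,0.2,0.2,0.2,0.2,0.2,0.2,0.2,0.2])

```text
clock: 7.95
eef_pos: [524.0, -251.9, 181.5]
orientation: [0.804, -0.594, -0.0, 0.001]
ft_force: [0.2, 0.5, 0.7]
width: 51.3
```

Call:
drive_tool(translation=[[0,0,0],[0,0,0]], turn=[0,0], hand=[0.2,0.2])

```text
clock: 8.15
eef_pos: [524.5, -247.7, 181.6]
orientation: [0.805, -0.593, -0.001, -0.0]
ft_force: [0.4, 0.1, -0.0]
width: 51.0
```

```bash
python3 go.py 525.5 -256.5 93; python3 - <<'E'
from h import *
im=snap('side');c=im['color'][200:310,270:400,::-1]
cv2.imwrite('pics/a6.png',cv2.resize(c,(650,550),interpolation=2))
E
```

```text
t 8.15 pos [ 524.5 -247.7  181.6] xang -72.74 zax [-8.e-04  8.e-04 -1.e+00] w 51.0 F [ 0.38  0.09 -0.03]
tool delta mm [ 8.8  1.7 88.6]
```

View pics/a6.png

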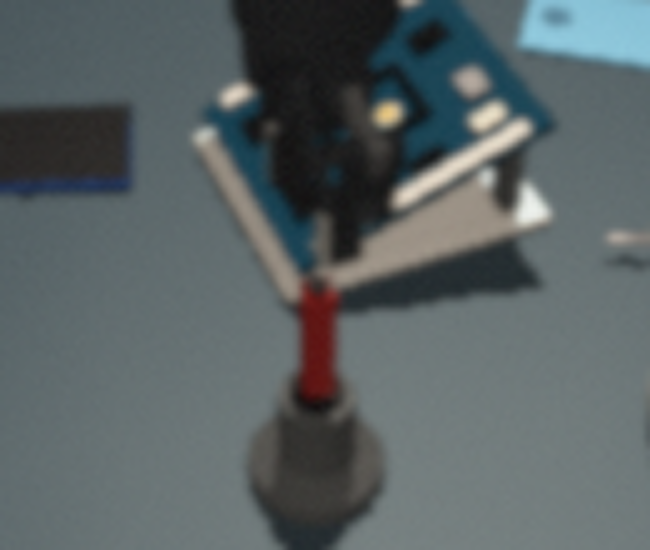

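Call:
drive_tool(translation=[[0.0088,0.0017,0],[0,0,0.01],[0,0,0.025],[0,0,0.025],[0,0,0.018],[0,0,0.01],[0,0,0]], turn=[0,0,0,0,0,0,0], hand=[0.2,0.2,0.2,0.2,0.2,0.2,0.2])

```text
clock: 8.9
eef_pos: [524.9, -256.2, 92.7]
orientation: [0.805, -0.593, -0.001, 0.0]
ft_force: [-0.0, 0.1, 0.1]
width: 51.1
```

```bash
python3 go.py 525.5 -256.5 93; python3 - <<'E'
from h import *
im=snap('side');c=im['color'][220:310,280:390,::-1]
cv2.imwrite('pics/a7.png',cv2.resize(c,(660,540),interpolation=2))
E
```

```text
t 8.9 pos [ 524.9 -256.2   92.7] xang -72.68 zax [-0.0023  0.0012 -1.    ] w 51.1 F [-0.    0.14  0.14]
tool delta mm [ 0.5 -0.5 -0.3]
```

View pics/a7.png

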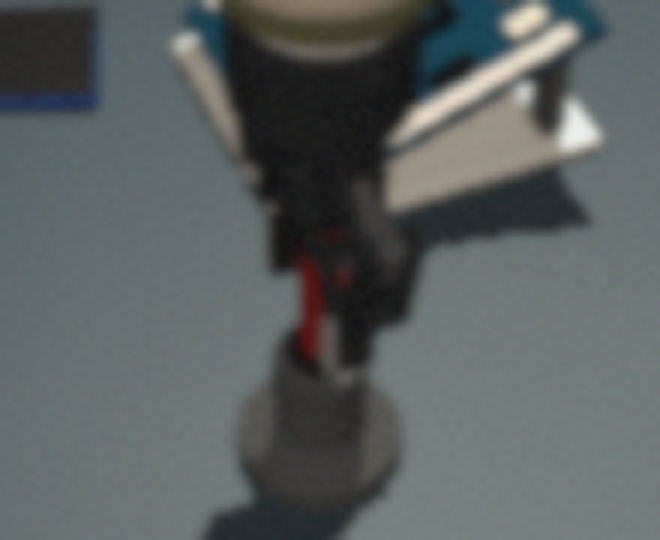

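Call:
drive_tool(translation=[[0,0,0],[0,0,0],[0,0,0],[0,0,0],[0,0,0],[0,0,0]], turn=[0,0,0,0,0,0], hand=[-0.3,-0.5,-0.7,-0.9,-0.9,-0.9], squeeze=30)

```text
clock: 9.55
eef_pos: [526.2, -257.0, 95.1]
orientation: [0.805, -0.593, 0.001, -0.0]
ft_force: [-0.5, 0.8, 6.6]
width: 15.7
```

```bash
python3 go.py 525.5 -256.5 93
```

```text
t 9.55 pos [ 526.2 -257.    95.1] xang -72.71 zax [ 1.2e-03 -7.0e-04 -1.0e+00] w 15.7 F [-0.54  0.79  6.59]
tool delta mm [-0.7  0.6  2.1]
```

Call:
drive_tool(translation=[[0,0,-0.008],[0,0,-0.01],[0,0,-0.008],[0,0,0],[0,0,0]], turn=[0,0,0,0,0], hand=[-0.9,-0.9,-0.9,-0.9,-0.9])

```text
clock: 10.05
eef_pos: [525.8, -256.9, 120.5]
orientation: [0.805, -0.593, 0.0, 0.0]
ft_force: [0.3, -0.7, -0.4]
width: 15.9
```

```bash
python3 go.py 525.5 -256.5 93;python3 - <<'E'
from h import *
im=snap('side');c=im['color'][220:310,280:390,::-1]
cv2.imwrite('pics/a8.png',cv2.resize(c,(660,540),interpolation=2))
E
```

```text
t 10.05 pos [ 525.8 -256.9  120.5] xang -72.71 zax [ 4.e-04 -4.e-04 -1.e+00] w 15.9 F [ 0.33 -0.72 -0.45]
tool delta mm [-0.5  0.1 27.5]
```

View pics/a8.png

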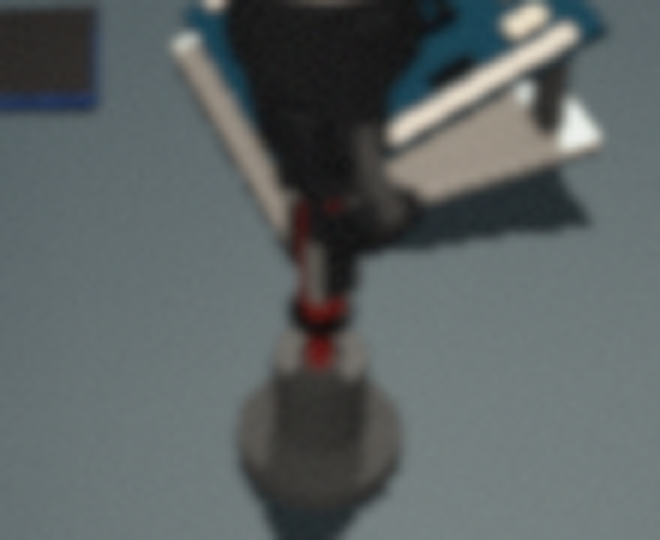

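Call:
drive_tool(translation=[[0,0,0.005],[0,0.001,0],[0,0.001,0]], turn=[0,0,0], hand=[-0.9,-0.9,-0.9], squeeze=20)

```text
clock: 10.4
eef_pos: [523.8, -256.9, 114.6]
orientation: [0.805, -0.593, -0.0, -0.0]
ft_force: [2.7, 2.3, -3.5]
width: 16.0
```

Call:
drive_tool(translation=[[0,0.001,0],[0,0,0]], turn=[0,0], hand=[-0.9,-0.9])

```text
clock: 10.6
eef_pos: [523.4, -257.0, 115.2]
orientation: [0.806, -0.593, 0.0, -0.001]
ft_force: [4.4, 2.9, -4.0]
width: 15.7
```

Call:
drive_tool(translation=[[0,0.002,0],[0,0,0]], turn=[0,0], hand=[-0.9,-0.9])

```text
clock: 10.8
eef_pos: [521.4, -257.7, 115.4]
orientation: [0.806, -0.593, 0.0, -0.0]
ft_force: [3.7, 2.7, -3.1]
width: 15.5
```

Call:
drive_tool(translation=[[0,0.003,0],[0,0,0]], turn=[0,0], hand=[-0.9,-0.9])

```text
clock: 11.0
eef_pos: [518.5, -258.6, 115.5]
orientation: [0.806, -0.593, 0.0, -0.0]
ft_force: [4.2, 3.9, -1.8]
width: 15.4
```

```bash
python3 go.py 525.8 -256.9 115.5
```

```text
t 11.0 pos [ 518.5 -258.6  115.5] xang -72.68 zax [ 9.e-04  4.e-04 -1.e+00] w 15.4 F [ 4.19  3.91 -1.82]
tool delta mm [ 0.5 -7.5  0. ]
```

Call:
drive_tool(translation=[[0,0.003,0],[0,0.003,0],[0,0.003,0],[0,0.003,0],[0,0.002,0],[0,0,0]], turn=[0,0,0,0,0,0], hand=[-0.9,-0.9,-0.9,-0.9,-0.9,-0.9])

```text
clock: 11.6
eef_pos: [505.3, -262.8, 115.6]
orientation: [0.806, -0.593, 0.0, -0.0]
ft_force: [2.1, 3.8, -1.0]
width: 15.9
```

```bash
python3 go.py 525.8 -256.9 115.5;python3 - <<'E'
from h import *
im=snap('side');c=im['color'][220:310,280:390,::-1]
cv2.imwrite('pics/a9.png',cv2.resize(c,(660,540),interpolation=2))
E
```

```text
t 11.6 pos [ 505.3 -262.8  115.6] xang -72.68 zax [ 1.1e-03  3.0e-04 -1.0e+00] w 15.9 F [ 2.07  3.79 -0.96]
tool delta mm [  0.5 -21.4   0.1]
```

View pics/a9.png

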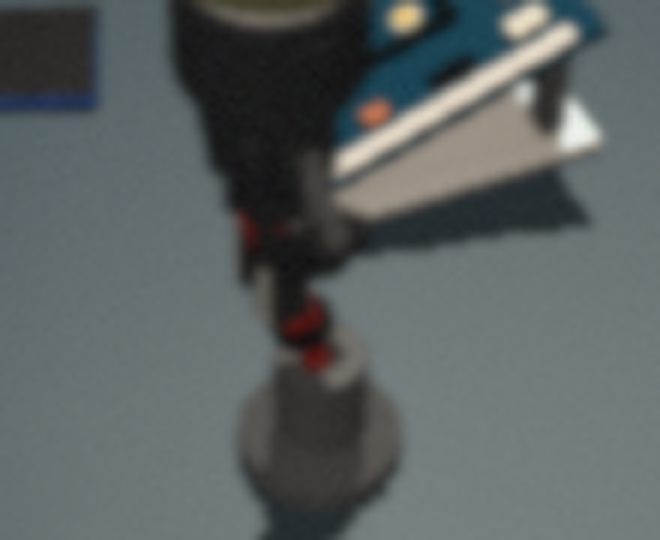

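Call:
drive_tool(translation=[[0,0.002,0],[0,0.0015,0],[0,0,0]], turn=[0,0,0], hand=[-0.9,-0.9,-0.9])

```text
clock: 11.95
eef_pos: [502.1, -263.8, 115.6]
orientation: [0.806, -0.593, 0.0, -0.001]
ft_force: [3.9, 3.6, -0.9]
width: 15.6
```

```bash
python3 go.py 525.8 -256.9 115.5
```

```text
t 11.95 pos [ 502.1 -263.8  115.6] xang -72.67 zax [ 1.3e-03  3.0e-04 -1.0e+00] w 15.6 F [ 3.95  3.56 -0.87]
tool delta mm [  0.5 -24.7   0.1]
```

Call:
drive_tool(translation=[[0,0.003,-0.008],[0,0.007,-0.019],[0,0.009,-0.025],[0,0,-0.03],[0,0,-0.02],[0,0,0],[0,0,0]], turn=[0,0,0,0,0,0,0], hand=[-0.9,-0.9,-0.9,-0.9,-0.9,-0.9,-0.9], squeeze=60)

```text
clock: 12.65
eef_pos: [482.8, -270.5, 217.2]
orientation: [0.805, -0.593, 0.0, 0.0]
ft_force: [-0.5, 0.1, -0.8]
width: 15.2
```

```bash
python3 go.py 565 -54 170;python3 - <<'E'
from h import *
im=snap('side');c=im['color'][190:310,270:400,::-1]
cv2.imwrite('pics/a10.png',cv2.resize(c,(650,600),interpolation=2))
E
```

```text
t 12.65 pos [ 482.8 -270.5  217.2] xang -72.75 zax [-4.e-04 -8.e-04 -1.e+00] w 15.2 F [-0.51  0.06 -0.81]
tool delta mm [-182.4 -142.8   46.9]
```

View pics/a10.png

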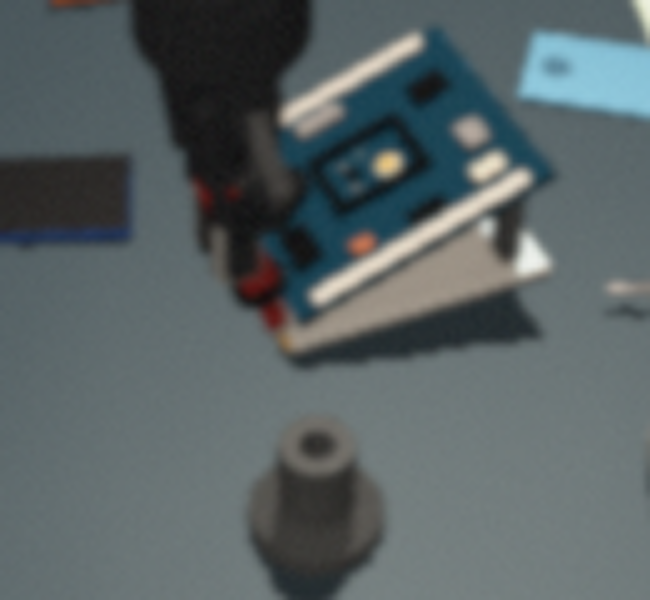

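```bash
cat > tilt.py <<'E'
from h import *
im=load('side');o=manip.get_obs()
import sys
y=np.radians(17.3);u=np.array([np.cos(y),np.sin(y),0]);w=np.array([-np.sin(y),np.cos(y),0])
piv=o['eef_pos']+[0,0,8]
c=[]
for t in(14,17,20,23,26):
    a=np.radians(t);d=np.sin(a)*u-np.cos(a)*np.array([0,0,1])
    print(t,'tip',np.round(proj(im,piv+d*90),2),'collar',np.round(proj(im,piv+d*40),2),'nose',np.round(proj(im,piv+d*58),2),'hand top',np.round(proj(im,piv-d*33),2))
a=np.radians(20);d=np.sin(a)*u-np.cos(a)*np.array([0,0,1])
for f in(-5,5):
    r=np.radians(f);print('roll',f,'tip',np.round(proj(im,piv+(d*np.cos(r)+w*np.sin(r))*90),2))
ux,vy=proj(im,piv+d*70);u0,v0=int(ux)-20,int(vy)-20
s=14
raw=im['color'][v0:v0+40,u0:u0+40]
big=cv2.resize(raw,None,fx=s,fy=s,interpolation=cv2.INTER_CUBIC)
for t,col in((14,(0,255,0)),(20,(255,255,0)),(26,(0,255,255))):
    a=np.radians(t);dd=np.sin(a)*u-np.cos(a)*np.array([0,0,1])
    q=[tuple(int(k) for k in ((np.array(proj(im,piv+dd*L))-[u0,v0]+.5)*s)) for L in(-33,90)]
    cv2.line(big,q[0],q[1],col,1)
cv2.imwrite('pics/'+sys.argv[1],big[:,:,::-1]);print('origin',u0,v0,s)
E
python3 tilt.py t1.png
```

```text
14 tip [324.28 260.33] collar [319.3  247.08] nose [321.14 251.96] hand top [311.35 225.96]
17 tip [326.04 259.42] collar [320.11 246.67] nose [322.29 251.36] hand top [310.65 226.32]
20 tip [327.76 258.44] collar [320.9  246.22] nose [323.43 250.72] hand top [309.95 226.7 ]
23 tip [329.45 257.41] collar [321.68 245.75] nose [324.54 250.04] hand top [309.27 227.11]
26 tip [331.1  256.33] collar [322.44 245.25] nose [325.63 249.33] hand top [308.61 227.55]
roll -5 tip [329.03 260.58]
roll 5 tip [326.42 256.17]
origin 305 233 14
```

View pics/t1.png

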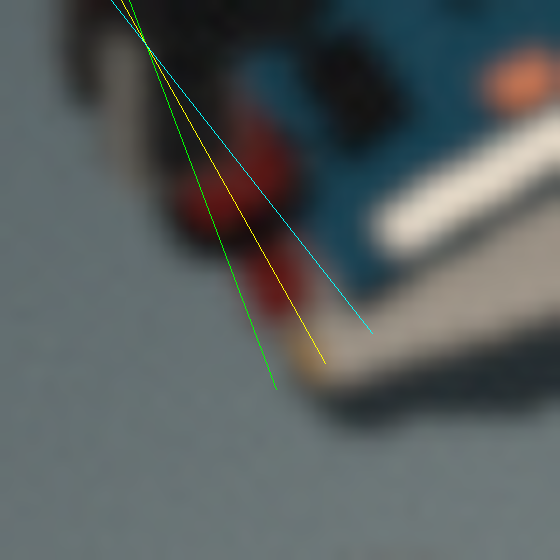

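```bash
python3 go.py 549.4 -59.3 172.2 -72.7
```

```text
t 12.7 pos [ 482.5 -270.3  216.4] xang -72.73 zax [-0.0014 -0.     -1.    ] w 14.9 F [ 0.4   0.09 -2.03]
tool delta mm [-181.6 -126.5   44.1]
turn -0.0006
```

Call:
drive_tool(translation=[[-0.015,-0.01,0],[-0.025,-0.017,0],[-0.03,-0.021,0],[-0.03,-0.021,0],[-0.03,-0.021,0],[-0.026,-0.018,0.01],[-0.016,-0.012,0.014],[-0.0096,-0.0065,0.014],[0,0,0.006],[0,0,0],[0,0,0]], turn=[0,0,0,0,0,0,0,0,0,0,0], hand=[-0.9,-0.9,-0.9,-0.9,-0.9,-0.9,-0.9,-0.9,-0.9,-0.9,-0.9])

```text
clock: 13.8
eef_pos: [549.8, -60.8, 173.3]
orientation: [0.805, -0.594, 0.0, 0.0]
ft_force: [0.4, -0.4, -0.3]
width: 15.4
```

```bash
python3 go.py 558.6 -56.4 145.9 -72.7; python3 -c "
from h import *
snap('side');snap('top','top5.png')"; python3 tilt.py t2.png
```

```text
t 13.8 pos [549.8 -60.8 173.3] xang -72.83 zax [-3.e-04 -6.e-04 -1.e+00] w 15.4 F [ 0.43 -0.36 -0.33]
tool delta mm [-1.6 -9.7 27.3]
turn -0.0022
14 tip [340.7  215.69] collar [337.06 203.44] nose [338.4  207.93] hand top [331.36 184.22]
17 tip [342.14 214.95] collar [337.73 203.11] nose [339.35 207.45] hand top [330.79 184.5 ]
20 tip [343.57 214.15] collar [338.38 202.75] nose [340.28 206.93] hand top [330.23 184.81]
23 tip [344.97 213.3 ] collar [339.02 202.36] nose [341.2  206.37] hand top [329.67 185.15]
26 tip [346.34 212.4 ] collar [339.65 201.94] nose [342.11 205.78] hand top [329.13 185.5 ]
roll -5 tip [344.7  215.69]
roll 5 tip [342.38 212.48]
origin 321 189 14
```

View pics/t2.png

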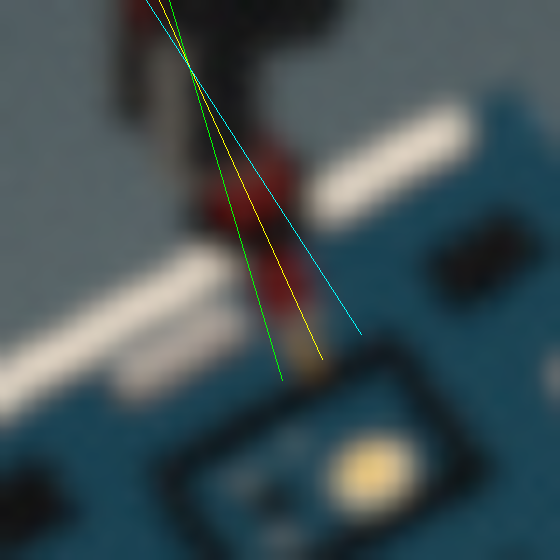

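Call:
drive_tool(translation=[[-0.0016,-0.002,0.006],[0,-0.003,0.008],[0,-0.003,0.008],[0,-0.0023,0.0073],[0,0,0],[0,0,0]], turn=[0,0,0,0,0,0], hand=[-0.9,-0.9,-0.9,-0.9,-0.9,-0.9])

```text
clock: 14.5
eef_pos: [559.4, -54.3, 143.6]
orientation: [0.805, -0.593, -0.0, 0.0]
ft_force: [0.5, 0.1, -0.9]
width: 15.3
```

```bash
cat > avg.py <<'E'
from h import *
import sys
F=[]
o=None
for i in range(int(sys.argv[1])):
    snap('side'); o=manip.get_obs();F.append(np.r_[o['ft_force'],o['eef_pos']])
F=np.array(F);y=np.radians(17.3)
ez=np.array([-.3429*np.cos(y),-.3429*np.sin(y),.9394])
print('t',o['clock'],'mean F',F[:,:3].mean(0).round(2),'sd',F[:,:3].std(0).round(2),'axial',(F[:,:3]@ez).mean().round(2),'pos',F[:,3:].mean(0).round(1))
p=F[:,3:].mean(0)+[29.5,9.2,-76.5]-np.array([592,-46,58.1])
ex=np.array([np.cos(y)*.9394,np.sin(y)*.9394,.3429]);ey=np.array([-np.sin(y),np.cos(y),0])
print('kin tip rel pad (board)',(p@ex).round(1),(p@ey).round(1),(p@ez).round(1))
E
python3 avg.py 8; python3 tilt.py t3.png
```

```text
t 14.9 mean F [-0.1   0.3  -0.62] sd [0.88 0.5  0.43] axial -0.58 pos [559.5 -54.5 144.2]
kin tip rel pad (board) 0.8 1.5 9.9
14 tip [343.41 221.96] collar [339.93 210.14] nose [341.2  214.48] hand top [334.47 191.62]
17 tip [344.82 221.23] collar [340.58 209.81] nose [342.13 214.  ] hand top [333.91 191.9 ]
20 tip [346.22 220.45] collar [341.22 209.46] nose [343.05 213.49] hand top [333.36 192.21]
23 tip [347.59 219.62] collar [341.84 209.08] nose [343.95 212.94] hand top [332.82 192.53]
26 tip [348.94 218.73] collar [342.46 208.67] nose [344.84 212.36] hand top [332.29 192.88]
roll -5 tip [347.35 221.99]
roll 5 tip [345.04 218.78]
origin 324 196 14
```

View pics/t3.png

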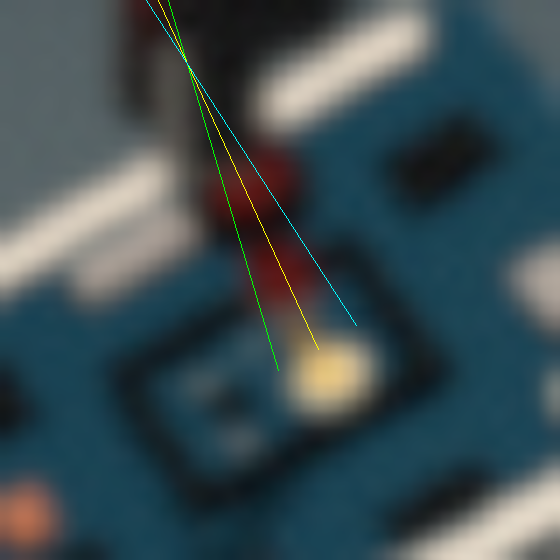

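Call:
drive_tool(translation=[[0,-0.0017,0.0047],[0,0,0],[0,0,0]], turn=[0,0,0], hand=[-0.9,-0.9,-0.9])

```text
clock: 15.2
eef_pos: [560.9, -53.9, 138.9]
orientation: [0.805, -0.593, -0.0, 0.0]
ft_force: [0.5, 0.5, -0.4]
width: 15.4
```

```bash
python3 avg.py 10
```

```text
t 15.7 mean F [-0.03  0.15 -0.53] sd [0.31 0.59 0.35] axial -0.5 pos [561.  -54.  139.2]
kin tip rel pad (board) 0.6 1.6 4.7
```

Call:
drive_tool(translation=[[0,-0.001,0.0028],[0,0,0],[0,0,0]], turn=[0,0,0], hand=[-0.9,-0.9,-0.9])

```text
clock: 16.0
eef_pos: [561.9, -53.6, 136.3]
orientation: [0.805, -0.593, -0.0, 0.0]
ft_force: [0.8, -0.1, -0.1]
width: 15.5
```

```bash
python3 avg.py 12; python3 tilt.py t4.png
```

```text
t 16.6 mean F [ 0.13  0.28 -0.65] sd [0.46 0.37 0.5 ] axial -0.68 pos [562.  -53.7 136.4]
kin tip rel pad (board) 0.6 1.6 1.7
14 tip [344.16 223.7 ] collar [340.72 211.99] nose [341.98 216.29] hand top [335.32 193.64]
17 tip [345.57 222.98] collar [341.36 211.66] nose [342.91 215.81] hand top [334.77 193.92]
20 tip [346.96 222.2 ] collar [342.   211.31] nose [343.82 215.3 ] hand top [334.22 194.22]
23 tip [348.33 221.37] collar [342.63 210.93] nose [344.72 214.76] hand top [333.68 194.55]
26 tip [349.67 220.49] collar [343.24 210.53] nose [345.59 214.18] hand top [333.15 194.9 ]
roll -5 tip [348.09 223.75]
roll 5 tip [345.78 220.53]
origin 325 197 14
```

View pics/t4.png

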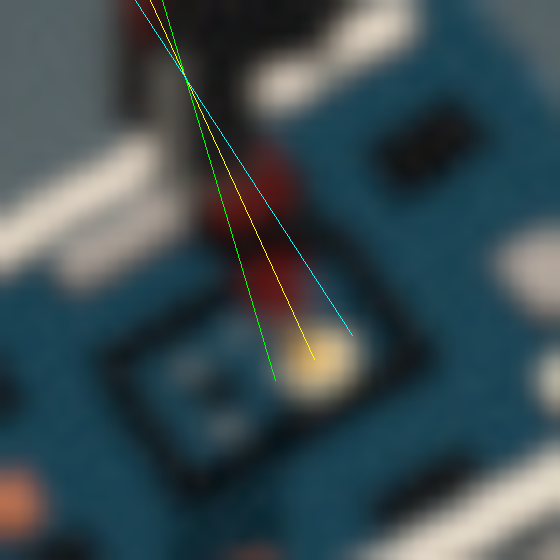

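```bash
cat > df.py <<'E'
from h import *
import sys
im=load('side')
ref=cv2.imread('pics/a5b.png')
c=im['color'][190:260,300:390,::-1];cur=cv2.resize(c,(720,560),interpolation=2)
x0,y0,x1,y1=230,130,480,380
d=cv2.absdiff(ref,cur).max(2)
g=cv2.applyColorMap(np.clip(d.astype(int)*3,0,255).astype(np.uint8),2)
o=[cv2.resize(a[y0:y1,x0:x1],(390,390)) for a in(cur,g)]
# mark expected pad centre 381,262
for a in o: cv2.drawMarker(a,(int((381-x0)*390/250),int((262-y0)*390/250)),(255,255,255),cv2.MARKER_CROSS,8,1)
cv2.imwrite('pics/'+sys.argv[1],np.hstack(o))
E
python3 df.py d1.png
```

```text
(no output)
```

View pics/d1.png

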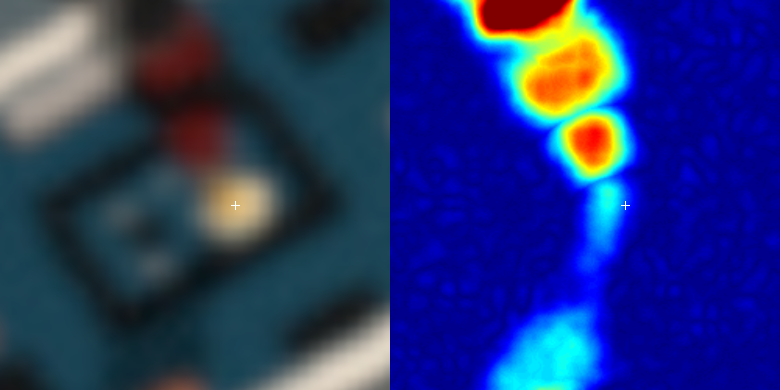

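Call:
drive_tool(translation=[[0.0022,-0.0024,-0.0009],[0,-0.0007,0.0019],[0,0,0],[0,0,0]], turn=[0,0,0,0], hand=[-0.9,-0.9,-0.9,-0.9])

```text
clock: 17.0
eef_pos: [565.7, -54.9, 135.4]
orientation: [0.805, -0.593, 0.0, 0.0]
ft_force: [0.2, 0.0, 0.6]
width: 15.0
```

```bash
python3 avg.py 14;python3 df.py d2.png
```

```text
t 17.7 mean F [ 0.   -0.32  0.11] sd [0.54 0.41 0.48] axial 0.13 pos [565.6 -54.9 135.4]
kin tip rel pad (board) 3.2 -0.6 -0.3
```

View pics/d2.png

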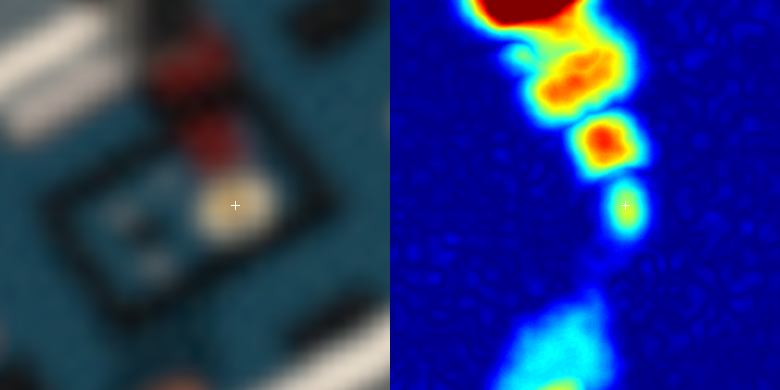

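```bash
cat > z.py <<'E'
from h import *
import sys
im=load('side');ref=cv2.imread('pics/a5b.png')
cur=cv2.resize(im['color'][190:260,300:390,::-1],(720,560),interpolation=2)
x0,y0=341,215; w=85
a=[cv2.resize(k[y0:y0+w,x0:x0+w],(390,390),interpolation=2) for k in(ref,cur)]
for k in a: cv2.drawMarker(k,(int(40*390/w),int(47*390/w)),(0,0,255),cv2.MARKER_CROSS,10,1)
cv2.imwrite('pics/'+sys.argv[1],np.hstack(a))
sd=cur.astype(int)-ref.astype(int)
for y in range(y0,y0+w,8):print(y,[tuple(sd[y,x][::-1]) for x in range(357,413,8)])
E
python3 z.py z1.png
```

```text
215 [(np.int64(59), np.int64(-16), np.int64(-25)), (np.int64(70), np.int64(-19), np.int64(-31)), (np.int64(61), np.int64(-23), np.int64(-33)), (np.int64(47), np.int64(-13), np.int64(-21)), (np.int64(25), np.int64(-7), np.int64(-10)), (np.int64(7), np.int64(-2), np.int64(-2)), (np.int64(-3), np.int64(-2), np.int64(-3))]
223 [(np.int64(59), np.int64(-26), np.int64(-36)), (np.int64(70), np.int64(-33), np.int64(-49)), (np.int64(67), np.int64(-31), np.int64(-45)), (np.int64(53), np.int64(-21), np.int64(-31)), (np.int64(35), np.int64(-7), np.int64(-13)), (np.int64(14), np.int64(-2), np.int64(-3)), (np.int64(2), np.int64(1), np.int64(-1))]
231 [(np.int64(50), np.int64(-26), np.int64(-37)), (np.int64(62), np.int64(-31), np.int64(-48)), (np.int64(58), np.int64(-27), np.int64(-44)), (np.int64(49), np.int64(-16), np.int64(-29)), (np.int64(34), np.int64(-3), np.int64(-11)), (np.int64(14), np.int64(0), np.int64(-2)), (np.int64(1), np.int64(0), np.int64(-1))]
239 [(np.int64(36), np.int64(-13), np.int64(-23)), (np.int64(41), np.int64(-18), np.int64(-31)), (np.int64(29), np.int64(-18), np.int64(-29)
[... 1723 characters left out ...]
-7), np.int64(-6), np.int64(-2)), (np.int64(-2), np.int64(-2), np.int64(0))]
287 [(np.int64(-5), np.int64(-4), np.int64(-4)), (np.int64(-7), np.int64(-6), np.int64(-4)), (np.int64(-12), np.int64(-10), np.int64(-10)), (np.int64(-14), np.int64(-12), np.int64(-8)), (np.int64(-9), np.int64(-8), np.int64(-5)), (np.int64(-3), np.int64(-2), np.int64(-1)), (np.int64(0), np.int64(-2), np.int64(0))]
295 [(np.int64(-7), np.int64(-5), np.int64(-6)), (np.int64(-6), np.int64(-6), np.int64(-6)), (np.int64(-9), np.int64(-6), np.int64(-6)), (np.int64(-8), np.int64(-5), np.int64(-5)), (np.int64(-1), np.int64(0), np.int64(0)), (np.int64(1), np.int64(2), np.int64(0)), (np.int64(-3), np.int64(-1), np.int64(-1))]
```

View pics/z1.png

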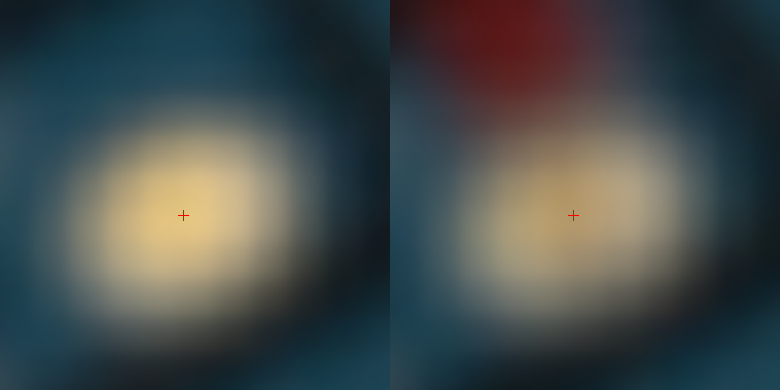

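```bash
cat > ax.py <<'E'
from h import *
im=load('side');c=im['color'].astype(float)
red=c[...,0]-(c[...,1]+c[...,2])/2
for v in range(196,228):
    r=np.clip(red[v,325:362]-8,0,None)
    r[25:]=0 if v<219 else r[25:]
    print(v,round((r*np.arange(325,362)).sum()/max(r.sum(),1e-6),2),round(r.sum()),r.max().round(), (325+np.argmax(r)))
o=manip.get_obs();y=np.radians(17.3);u=np.array([np.cos(y),np.sin(y),0])
for t in(14,16,18,20,22):
    a=np.radians(t);d=np.sin(a)*u-np.cos(a)*np.array([0,0,1]);piv=o['eef_pos']+[0,0,8]
    print(t,[tuple(np.round(proj(im,piv+d*L),2)) for L in(20,40,50,60,73,88)])
E
python3 ax.py
```

```text
196 337.07 127 37.0 336
197 336.48 94 36.0 336
198 336.26 60 26.0 336
199 336.42 36 17.0 336
200 336.47 18 10.0 336
201 336.33 3 2.0 336
202 0.0 0 0.0 325
203 0.0 0 0.0 325
204 0.0 0 0.0 325
205 0.0 0 0.0 325
206 336.0 2 2.0 336
207 335.38 16 6.0 336
208 338.43 54 12.0 344
209 340.56 126 30.0 345
210 341.19 224 46.0 345
211 341.07 301 48.0 344
212 340.51 292 52.0 343
213 338.53 190 32.0 342
214 335.7 85 12.0 325
215 342.29 100 27.0 345
216 344.95 166 47.0 345
217 345.16 192 56.0 345
218 345.53 159 50.0 345
219 345.75 94 36.0 346
220 346.39 58 20.0 346
221 347.06 96 32.0 347
222 347.05 143 44.0 347
223 346.97 111 34.0 347
224 346.91 28 12.0 347
225 0.0 0 0.0 325
226 0.0 0 0.0 325
227 0.0 0 0.0 325
14 [(np.float64(340.6), np.float64(207.58)), (np.float64(342.02), np.float64(212.45)), (np.float64(342.72), np.float64(214.84)), (np.float64(343.41), np.float64(217.2)), (np.float64(344.29), np.float64(220.24)), (np.float64(345.29), np.float64(223.69))]
16 [(np.float64(340.82), np.float64(207.47)), (np.float64(342.45), np.float64(212.23)), (np.float64(343.25), np.float64(214.57)), (np.float6
[... 181 characters left out ...]
, np.float64(212.0)), (np.float64(343.79), np.float64(214.29)), (np.float64(344.68), np.float64(216.54)), (np.float64(345.83), np.float64(219.44)), (np.float64(347.13), np.float64(222.73))]
20 [(np.float64(341.25), np.float64(207.23)), (np.float64(343.3), np.float64(211.76)), (np.float64(344.31), np.float64(213.99)), (np.float64(345.31), np.float64(216.19)), (np.float64(346.59), np.float64(219.01)), (np.float64(348.04), np.float64(222.22))]
22 [(np.float64(341.47), np.float64(207.11)), (np.float64(343.72), np.float64(211.51)), (np.float64(344.83), np.float64(213.68)), (np.float64(345.93), np.float64(215.82)), (np.float64(347.33), np.float64(218.56)), (np.float64(348.93), np.float64(221.68))]
```

Call:
drive_tool(translation=[[0,-0.0007,0.0019],[0,-0.0007,0.0019],[0,0,0],[0,0,0]], turn=[0,0,0,0], hand=[-0.9,-0.9,-0.9,-0.9])

```text
clock: 18.1
eef_pos: [566.9, -54.5, 131.5]
orientation: [0.805, -0.593, -0.0, 0.0]
ft_force: [-1.0, -0.9, 1.5]
width: 15.1
```

```bash
python3 avg.py 30;python3 df.py d3.png; python3 ax.py | sed -n 20,40p
```

```text
t 19.6 mean F [-0.68 -0.69  0.66] sd [0.43 0.59 0.51] axial 0.92 pos [566.9 -54.4 131.6]
kin tip rel pad (board) 3.2 -0.6 -4.3
215 339.28 56 13.0 343
216 344.9 77 26.0 345
217 345.32 147 46.0 345
218 345.73 164 56.0 346
219 346.03 146 52.0 346
220 346.35 102 36.0 346
221 346.95 96 32.0 347
222 347.06 129 38.0 347
223 346.96 111 34.0 347
224 346.99 34 14.0 347
225 0.0 0 0.0 325
226 0.0 0 0.0 325
227 0.0 0 0.0 325
14 [(np.float64(341.02), np.float64(208.49)), (np.float64(342.43), np.float64(213.34)), (np.float64(343.13), np.float64(215.72)), (np.float64(343.81), np.float64(218.08)), (np.float64(344.69), np.float64(221.1)), (np.float64(345.69), np.float64(224.53))]
16 [(np.float64(341.24), np.float64(208.38)), (np.float64(342.86), np.float64(213.12)), (np.float64(343.66), np.float64(215.45)), (np.float64(344.45), np.float64(217.76)), (np.float64(345.46), np.float64(220.71)), (np.float64(346.61), np.float64(224.07))]
18 [(np.float64(341.46), np.float64(208.27)), (np.float64(343.29), np.float64(212.9)), (np.float64(344.19), np.float64(215.17)), (np.float64(345.08), np.float64(217.42)), (np.float64(346.22), np.float64(220.3)), (np.float64(347.52), np.float64(223.58))]
20 [(np.float64(341.67), np.float64(208.15)), (np.float64(343.71), np.float64(212.66)), (np.float64(344.71), np.float64(214.87)), (np.float64(345.71), np.float64(217.06)), (np.float64(346.98), np.float64(219.87)), (np.float64(348.42), np.float64(223.06))]
22 [(np.float64(341.88), np.float64(208.02)), (np.float64(344.13), np.float64(212.41)), (np.float64(345.23), np.float64(214.56)), (np.float64(346.32), np.float64(216.69)), (np.float64(347.72), np.float64(219.43)), (np.float64(349.31), np.float64(222.53))]
```

View pics/d3.png

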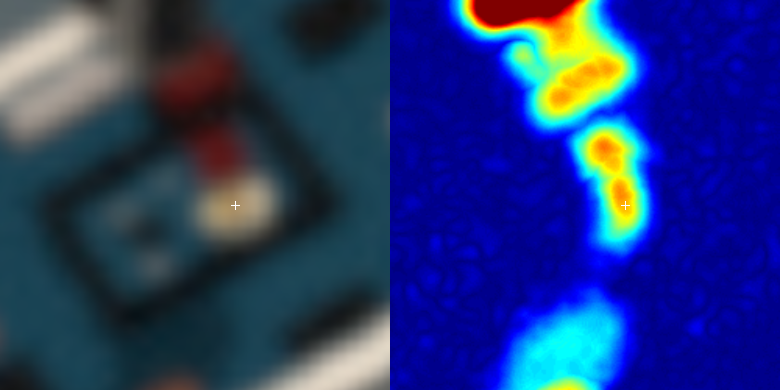

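Call:
drive_tool(translation=[[0,-0.0003,0.0008],[0,0,0],[0,0,0]], turn=[0,0,0], hand=[-0.9,-0.9,-0.9])

```text
clock: 19.9
eef_pos: [567.2, -54.3, 130.8]
orientation: [0.805, -0.593, 0.0, 0.0]
ft_force: [-0.5, -0.7, 1.1]
width: 15.1
```

```bash
python3 avg.py 30; python3 - <<'E'
from h import *
im=load('side');c=im['color'][140:300,240:430,::-1]
cv2.imwrite('pics/fin.png',cv2.resize(c,(712,600),interpolation=2))
E
```

```text
t 21.4 mean F [-1.07 -0.9   0.87] sd [0.48 0.62 0.57] axial 1.26 pos [567.2 -54.3 130.8]
kin tip rel pad (board) 3.2 -0.6 -5.2
```

View pics/fin.png

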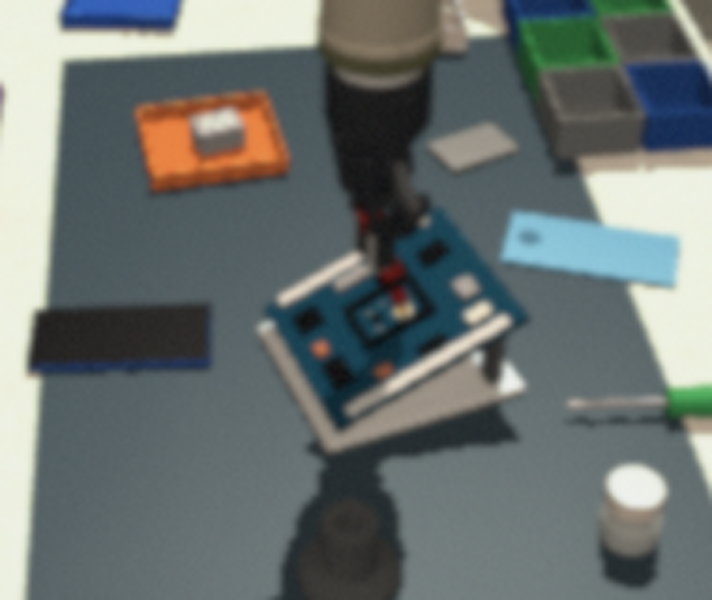

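```bash
python3 -c "
from station import ticket
print(ticket.hand_in())"
```

```text
the job is handed in; nothing more can be done
None
```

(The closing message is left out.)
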